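# Dispense one weighing dish and slide it onto the balance

## Robot

A 7-joint arm with a two-finger parallel gripper is mounted at the origin on a cart in front of the work surface, level with it; the furniture and walls round the work are solid. World frame = base frame: x ahead of the robot, y to its left, z up, the work surface at z = 0. Lengths are in m, angles in rad, forces in N, time in s.
With the tool pointing down it reaches from about 0.4 to 0.85 m from the base axis. Payload 10.4 kg.
Tool frame: the origin (TCP) lies midway between the tips of the shut fingers; the grasp point (between the pads) lies 19 mm behind it (r.tcp_to_grasp is the z of the grasp point in the tool frame, in m); z points along the fingers, x is the direction in which the jaws open and shut, and the axes are right-handed (so a half turn about z gives the same grasp; the last joint's range is limited). The gripper opens to 87 mm and grips with 3 to 60 N. Pads are 19 mm wide; open, the fingers measure 117 mm over their backs; the gripper's body (75 mm by 190 mm) begins 51 mm behind the grasp point.
Start: joints at [1.154, 0.332, -0.065, 1.46, 0.022, 1.35, -0.088], TCP at [0.24, -0.577, 0.223] pointing down, gripper open.
Joint ranges: [-2.6, 2.6], [-0.5, 2.12], [-1.47, 1.34], [0.16, 2.42], [-1.27, 4.41], [0.06, 2.06], [-2.6, 2.6]. Speed limits (rad/s): [2.22, 2.22, 2.79, 2.79, 3.14, 3.14, 3.14].

## Interface

Orientations are given as a unit quaternion [x, y, z, w].
In Python, from bench import r, camera, close_job gives the robot as it stands. The module is installed in compiled form; this text tells all that it offers.
- The arm moves only by the shell command python3 -m crank 'ROWS' [FORCE]. ROWS is JSON, a list of rows, each an object of numbers: "x", "y", "z": the shift along the tool's x, y, z scaled (see below); "ax", "ay", "az": the turn, a rotation vector about the tool's x, y, z scaled (see below); "claw": the closure, from -1 (fully open) to 1 (shut), so that 0 is half open. A call has exactly 5 rows; each row is the pose to reach, as a shift and turn from the pose commanded when the call began, along the tool's axes at that moment; what a row does not reach only later rows make up. The controller multiplies each number of a shift by 1 m and each number of a turn by 2 rad. A row lasts 1/12 s, in which the tool goes at most 41.7 mm and 7.16 degrees, less where a joint would pass 70% of its speed; a pose out of reach is approached as far as the arm can. A call with a number of a shift or a turn outside -1 to 1 is refused whole. A call with a gripper value outside its range is refused whole. The fingers move at their own pace and stop on an object; FORCE is the grip in N (left out, the last holds). Time passes only in rows, so rows that repeat a pose let the fingers close, or fill a call up. It gives the time, the measured TCP pose, the force and the opening at its end, in the units of the state.
- r.read_state(): the state, without advancing time (a new reading comes with each control period).
- camera(name): name is "scene" or "top" or "wrist"; returns a dict with "color" (480x640x3 uint8, blue, green, red), "fx", "fy", "cx", "cy" (pixels), "eye" and "orientation" of the camera in the world. Camera axes: x right, y down, z forward; pixel columns grow to the right and rows downward; lengths in m; the calibration is good to about 2 mm. A picture is of the moment at which its call begins. There is no depth.
- close_job(): hands the job in, once; it reports no verdict.
The state is a dict: "time": time; "joint_positions": joint angles; "joint_vel": joint speeds; "joint_torque": joint torques, N m; "ee_pos": TCP position; "eef_rot": TCP orientation; "ft_force": force on the tool from outside, world axes, zero at the start; "torque": the same for the moment, N m; "width": finger opening in m.
Only numpy, scipy, OpenCV 4.12 (cv2) and the standard library are available. Lean on these libraries where they do the work, as an engineer would, in place of code of your own. Each camera call takes 0.05 s, during which the arm holds its last target. There are 200 camera calls.

## Task

Press the dispenser's red plunger all the way down once and let it come back up, so that a single glass weighing dish is pushed out onto the blue deck. Then, without gripping or lifting it, slide that dish sideways along the deck onto the middle of the balance pan, and leave it lying flat there. Do not press on the pan, do not let a second dish come out, and leave the yellow box beside the deck, the timer, marker and beaker where they are.

Things in the scene. Friction and masses are not known exactly. Their poses are not given: they have to be found in the camera images.
- dispenser: Fixed white dish dispenser with a blue deck. Origin: on the bench below the delivery spot; x points to its rear (away from the robot, apart from its yaw), y to its left, z up. The gear housing at its rear spans x 111 to 189 mm, y -45 to 45 mm and is 102 mm high above the bench; it stands behind the magazine.
- delivery (a point): Delivery spot, on top of the blue deck, 52 mm above the bench, above the dispenser's origin; an ejected dish rests with its centre 0 to 4 mm in front (-x) of it. The deck spans x -41 to 42 mm, y -90 to 90 mm, open at both ends in y. A lip 8 mm high (inner face x = -36 mm) and the magazine's front (x = 37 mm) make a straight channel 73 mm wide along y.
- magazine (a point): Foot of the magazine's axis, on the deck at x = 74 mm, y = 0 of the dispenser. The magazine is clear-walled, 86 mm wide, its top 45 mm above the deck, and holds three stacked dishes; the lowest is ejected towards -x through a slot 16 mm high.
- plunger (a joint): Travel of the red plunger, m: 0 = up (rest), 0.026 = fully down. Geared to the steel pusher blade below the stack (79 mm stroke). A damped spring of about 5 N at the top, 9 N at the bottom brings both back within a second of release; a press at 0.03 m/s takes up to about 11 N, then meets a hard stop. Every full press ejects one dish.
- plunger_top (a point): Centre of the top of the red plunger button (40 mm diameter), which points straight up, 149 mm above the bench at rest and 123 mm when fully down; at x = 140 mm, y = 0 of the dispenser.
- dish_1: Glass weighing dish, 64 mm diameter, 12 mm high, about 30 g, clear with an open top: the lowest in the magazine, the one that gets ejected. Origin at the centre of its underside.
- dish_2: Like dish_1, second from below in the magazine at the start; it must stay in the magazine (it drops 12 mm onto the deck level when the plunger returns).
- dish_3: Like dish_2, the top one.
- balance: Fixed compact balance, 150 x 112 mm, white and grey, 40 mm high without its pan, its display towards the robot. It stands against the left or the right end of the dispenser's deck, its axes parallel to the dispenser's. Origin on the bench below the centre of the pan.
- pan: Square steel pan of the balance, 108 x 108 mm, its top 50 mm above the bench, 2 mm lower than the deck; the gap between deck and pan is 5 to 8 mm wide. Same origin as the balance.
- pan_center (a point): Centre of the top of the pan.
- tip_box: Bystander: yellow box 78 x 118 x 45 mm, standing off the other end of the deck. Origin at the centre of its underside.
- timer: Bystander: white timer 62 x 62 x 19 mm beside the dispenser's housing. Origin at the centre of its underside.
- marker_red: Bystander: marker 146 mm long, 14 mm thick, lying on the bench in front of the deck. Origin at the centre of its underside.
- beaker_2: Bystander: small glass beaker 58 mm wide, 68 mm high, on the other side of the housing. Origin at the centre of its underside.
Not all that is in view belongs to the job. Leave any brown look-alike of the dish_3 alone.

How it is judged:
By the outcome, as a careful person would: the job done as asked, in the order asked, and still so for the second after the job is handed in, with the robot touching nothing.
It also fails if it takes over 48 s, if anything falls off the work surface, if the arm or the gripper's body presses on something with over 40 N, if the wrist force passes 120 N, or if a joint passes its speed limit or range.

## Working session

There is one attempt and no reset: what is moved stays moved. The work goes in short steps, Python scripts to look and compute and a shell command to move; the robot and the scene stay as the last step left them, time stands still between calls to the robot, and variables do not carry over. Pictures are saved under pics/ and viewed, about 8 in all and at most 12, crops included, and the job is handed in when it is done.

```bash
mkdir -p pics; cat > h.py <<'E'
import numpy as np, cv2
from scipy.spatial.transform import Rotation as R
from bench import r, camera
def ray(c,u,v,z):
    d=R.from_quat(c["orientation"]).apply([(u-c["cx"])/c["fx"],(v-c["cy"])/c["fy"],1.]); e=np.array(c["eye"])
    return e+d*(z-e[2])/d[2]
def pix(c,p):
    q=R.from_quat(c["orientation"]).inv().apply(np.array(p)-c["eye"]); return c["cx"]+c["fx"]*q[0]/q[2], c["cy"]+c["fy"]*q[1]/q[2]
E
python3 - <<'E'
from h import *
for n in ("scene","top"):
    c=camera(n); cv2.imwrite(f"pics/{n}0.png",c["color"]); print(n,{k:np.round(v,3) for k,v in c.items() if k!="color"})
s=r.read_state(); print(s)
E
```

```text
scene {'fx': np.float64(517.046), 'fy': np.float64(517.046), 'cx': np.float64(320.32), 'cy': np.float64(245.609), 'eye': array([-0.07 ,  0.407,  0.571]), 'orientation': array([-0.399,  0.772, -0.434,  0.238])}
top {'fx': np.float64(482.614), 'fy': np.float64(482.614), 'cx': np.float64(317.332), 'cy': np.float64(229.015), 'eye': array([ 0.353, -0.012,  0.998]), 'orientation': array([ 0.707, -0.701,  0.075, -0.064])}
{'time': 0.1, 'joint_positions': array([ 1.15438594,  0.33275568, -0.06472382,  1.46083437,  0.02160815,
        1.349927  , -0.08848637]), 'joint_vel': array([-2.74178826e-04, -1.17855559e-03, -2.78354445e-04, -1.69853531e-03,
       -8.76021648e-04, -4.20661896e-05, -7.01080247e-05]), 'joint_torque': array([ 1.42287652e-03, -6.24538779e+01,  2.47181085e-02, -3.90719318e+01,
       -6.14155596e-02,  3.64386232e-02,  4.56306429e-05]), 'ee_pos': array([ 0.23969354, -0.57683712,  0.22187764]), 'eef_rot': array([ 8.31793760e-01, -5.55084465e-01, -5.26245060e-04, -3.16783537e-04]), 'ft_force': array([-0.44892642,  0.37786424,  0.34489518]), 'torque': array([0.01362563, 0.00125278, 0.03653373]), 'width': 0.0868386089302801}
```

View pics/top0.png

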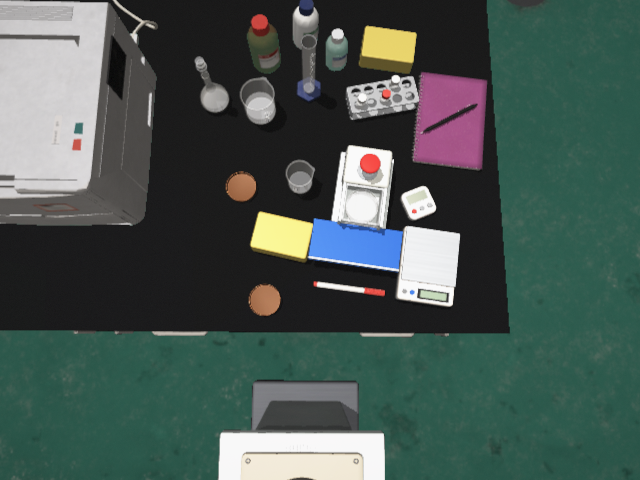

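View pics/scene0.png

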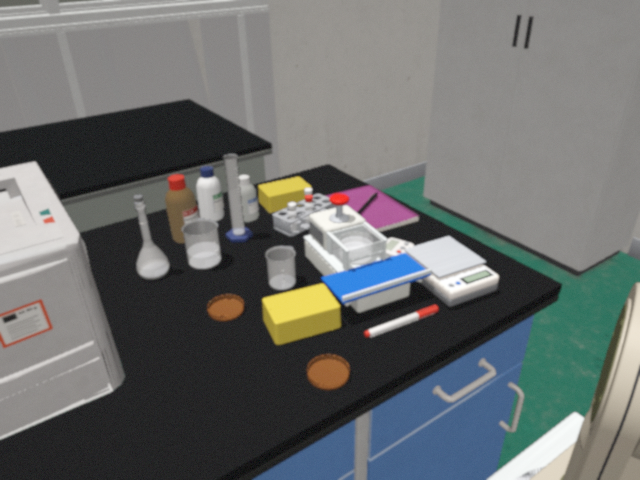

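Top view: red plunger at (371,163), with the blue deck centred near (357,245). The pan is at (430,256), to the right. The yellow box is at (282,236), the timer at (418,203), the marker at (349,289) and the small beaker at (300,177). 

Candidates for the dish: the brown look-alikes at (241,186) and (264,300), which I leave alone, and the clear dish in the magazine at (361,207), which is the right one. Candidates for the plunger: the red disc at (371,163), which I choose because it sits on the dispenser housing. Other red things are the bottle cap at (260,25), the tube cap at (386,94) and the marker cap at (375,292).

```bash
python3 - <<'E'
from h import *
P={}
for n in ("top","scene"):
    c=camera(n); im=c["color"]; hsv=cv2.cvtColor(im,cv2.COLOR_BGR2HSV)
    b=cv2.inRange(hsv,(100,150,100),(125,255,255)); red=cv2.inRange(hsv,(0,150,120),(6,255,255))|cv2.inRange(hsv,(174,150,120),(180,255,255))
    win=dict(top=((345,140,400,190),(295,210,410,280)),scene=((320,185,360,215),(310,245,440,305)))[n]
    def cont(m,w):
        k=np.zeros_like(m); x0,y0,x1,y1=w; k[y0:y1,x0:x1]=m[y0:y1,x0:x1]
        return max(cv2.findContours(k,0,2)[0],key=cv2.contourArea)
    k=cont(red,win[0]); (u,v),ax,_=cv2.fitEllipse(k); print(n,"plunger px",u,v,ax,ray(c,u,v,.149))
    k=cont(b,win[1]); box=cv2.approxPolyDP(cv2.convexHull(k),5,True)[:,0]; print("deck",[(tuple(p),np.round(ray(c,*map(float,p),.052),3)[:2]) for p in box])
    if n=="top":
        box=cv2.boxPoints(cv2.minAreaRect(k)); w=[ray(c,*map(float,p),.052)[:2] for p in box]; print("minrect",np.round(w,4))
        g=cv2.resize(im[130:320,230:480],None,fx=3.1,fy=3.1,interpolation=cv2.INTER_CUBIC); cv2.imwrite("pics/crop1.png",g)
E
```

```text
top plunger px 369.6995544433594 163.14349365234375 (18.1621036529541, 19.024330139160156) [ 0.64845229 -0.12042499  0.149     ]
deck [((np.int32(313), np.int32(220)), array([ 0.561, -0.017])), ((np.int32(402), np.int32(231)), array([ 0.54 , -0.196])), ((np.int32(398), np.int32(267)), array([ 0.468, -0.186])), ((np.int32(310), np.int32(255)), array([ 0.49 , -0.012]))]
minrect [[ 0.4905 -0.0074]
 [ 0.5664 -0.0178]
 [ 0.5408 -0.1984]
 [ 0.4655 -0.1853]]
scene plunger px 338.4061584472656 198.26026916503906 (11.462824821472168, 18.81233787536621) [ 0.64578144 -0.11714957  0.149     ]
deck [((np.int32(422), np.int32(268)), array([ 0.481, -0.185])), ((np.int32(340), np.int32(301)), array([ 0.489, -0.005])), ((np.int32(321), np.int32(280)), array([ 0.558, -0.014])), ((np.int32(403), np.int32(254)), array([ 0.538, -0.19 ]))]
```

View pics/crop1.png

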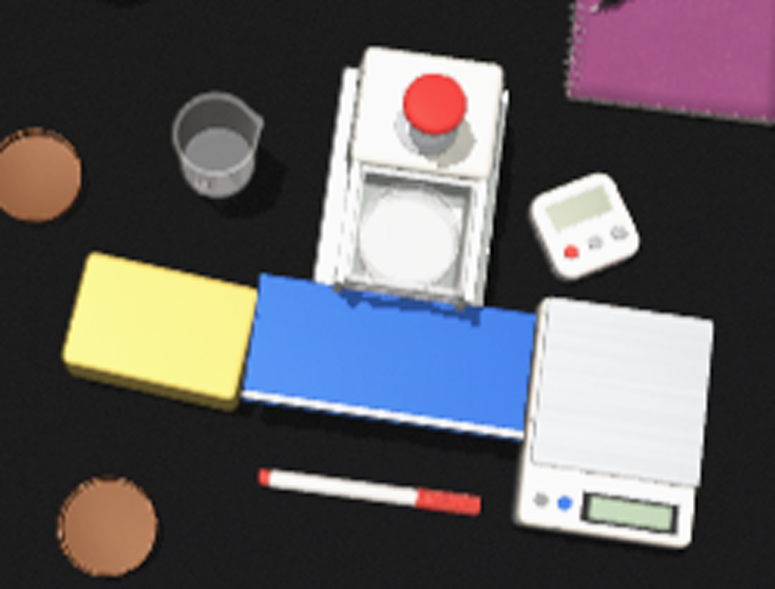

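The crop confirms the choice: red button at crop (435,103), the clear stack behind the clear walls at (408,235), and the pan at (621,392) against the right end of the deck. The dispenser yaw is about -7.5° and its origin about (0.511,-0.102). I'll move to a hover and refine from the wrist camera.

```bash
python3 -m crank '[{"x":-0.017,"y":-0.036,"z":-0.01,"az":-0.06,"claw":1},{"x":-0.034,"y":-0.072,"z":-0.02,"az":-0.12,"claw":1},{"x":-0.051,"y":-0.108,"z":-0.03,"az":-0.18,"claw":1},{"x":-0.068,"y":-0.144,"z":-0.03,"az":-0.24,"claw":1},{"x":-0.085,"y":-0.18,"z":-0.03,"az":-0.3,"claw":1}]' 20
python3 - <<'E'
from h import *
s=r.read_state(); Rm=R.from_quat(s["eef_rot"]); print(s["time"],Rm.as_matrix().round(3),"to hover",Rm.inv().apply(np.array([.60,-.12,.25])-s["ee_pos"]))
c=camera("top"); print("pan",ray(c,430.3,256.5,.05))
E
```

```text
0.2 [[ 0.384 -0.923 -0.   ]
 [-0.923 -0.384  0.001]
 [-0.001  0.    -1.   ]] to hover [-0.2837705  -0.5080451  -0.02771386]
pan [ 0.4895998  -0.25108952  0.05      ]schema error: expected keys x, y, z, ax, ay, az, claw
```

```bash
python3 -m crank '[{"x":-0.017,"y":-0.036,"z":-0.01,"ax":0,"ay":0,"az":-0.06,"claw":1},{"x":-0.034,"y":-0.072,"z":-0.02,"ax":0,"ay":0,"az":-0.12,"claw":1},{"x":-0.051,"y":-0.108,"z":-0.03,"ax":0,"ay":0,"az":-0.18,"claw":1},{"x":-0.068,"y":-0.144,"z":-0.03,"ax":0,"ay":0,"az":-0.24,"claw":1},{"x":-0.085,"y":-0.18,"z":-0.03,"ax":0,"ay":0,"az":-0.3,"claw":1}]' 20
cat > st.py <<'E'
import sys
from h import *
s=r.read_state(); Rm=R.from_quat(s["eef_rot"]); M=Rm.as_matrix()
print("t",round(s["time"],2),"p",s["ee_pos"].round(4),"toolx ang",np.degrees(np.arctan2(M[1,0],M[0,0])).round(2),"z",M[:,2].round(3),"F",s["ft_force"].round(1),"w",round(s["width"],4))
if len(sys.argv)>3: print("shift",Rm.inv().apply(np.array(list(map(float,sys.argv[1:4])))-s["ee_pos"]).round(4))
E
python3 st.py .60 -.12 .25
```

```text
time: 0.67
ee_pos: [0.3746, -0.4282, 0.2534]
eef_rot: [0.959, -0.282, 0.001, 0.0]
ft_force: [0.5, -1.9, -0.0]
width: 0.0619
t 0.67 p [ 0.3746 -0.4282  0.2534] toolx ang -32.73 z [ 0.001 -0.001 -1.   ] F [ 0.5 -1.9 -0. ] w 0.0619
shift [ 0.0229 -0.3812  0.0032]
```

```bash
python3 -m crank '[{"x":0.002,"y":-0.038,"z":0,"ax":0,"ay":0,"az":-0.05,"claw":1},{"x":0.004,"y":-0.076,"z":0,"ax":0,"ay":0,"az":-0.1,"claw":1},{"x":0.006,"y":-0.114,"z":0,"ax":0,"ay":0,"az":-0.15,"claw":1},{"x":0.008,"y":-0.152,"z":0,"ax":0,"ay":0,"az":-0.19,"claw":1},{"x":0.01,"y":-0.19,"z":0,"ax":0,"ay":0,"az":-0.22,"claw":1}]' >/dev/null; python3 st.py .60 -.12 .25
```

```text
t 1.08 p [ 0.4862 -0.2742  0.2527] toolx ang -7.61 z [ 0. -0. -1.] F [1.3 0.1 0.4] w 0.0283
shift [ 0.0924 -0.1679  0.0027]
```

```bash
python3 -m crank '[{"x":0.02,"y":-0.035,"z":0,"ax":0,"ay":0,"az":0,"claw":1},{"x":0.04,"y":-0.07,"z":0,"ax":0,"ay":0,"az":0,"claw":1},{"x":0.06,"y":-0.105,"z":0,"ax":0,"ay":0,"az":0,"claw":1},{"x":0.08,"y":-0.14,"z":0,"ax":0,"ay":0,"az":0,"claw":1},{"x":0.092,"y":-0.168,"z":0,"ax":0,"ay":0,"az":0,"claw":1}]' >/dev/null; python3 st.py .648 -.12 .17
python3 - <<'E'
from h import *
c=camera("wrist"); cv2.imwrite("pics/w1.png",c["color"]); print(c["eye"],pix(c,(.648,-.12,.149)),pix(c,(.511,-.102,.052)))
E
```

```text
t 1.5 p [ 0.6011 -0.1188  0.2524] toolx ang -7.75 z [ 0.     0.001 -1.   ] F [-0.3 -0.5  0. ] w 0.0015
shift [ 0.0466 -0.005   0.0824]
[ 0.6105712  -0.05066188  0.4143502 ] (np.float64(379.98596970726487), np.float64(237.1969625330947)) (np.float64(218.6179438312298), np.float64(214.0327416178043))
```

View pics/w1.png

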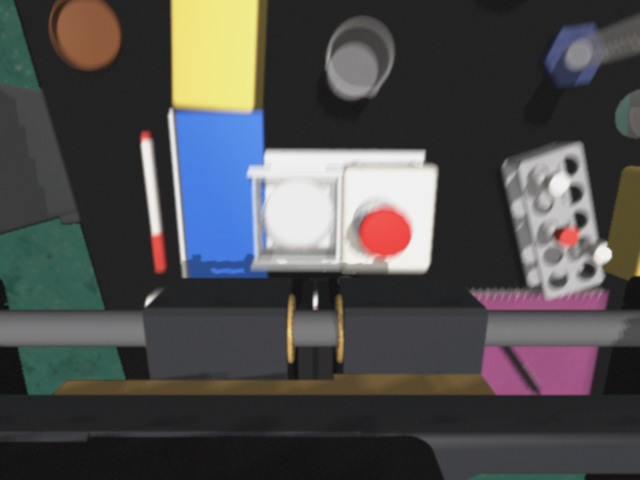

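Wrist view: plunger disc at about (385,231), deck front edge running (172,110) to (185,277), magazine slot face at x of about 252.

```bash
python3 - <<'E'
from h import *
c=camera("wrist"); im=c["color"]; hsv=cv2.cvtColor(im,cv2.COLOR_BGR2HSV)
red=cv2.inRange(hsv,(0,150,120),(8,255,255))|cv2.inRange(hsv,(172,150,120),(180,255,255)); red[:, :345]=0; red[:, 430:]=0
k=max(cv2.findContours(red,0,2)[0],key=cv2.contourArea); e=cv2.fitEllipse(k); print("pl",e, [ray(c,*e[0],z) for z in (.149,.145)])
b=cv2.inRange(hsv,(100,150,100),(125,255,255)); 
L=[];Rr=[]
for v in range(120,265,4):
    u=np.flatnonzero(b[v,150:300])+150
    L.append(ray(c,float(u[0])-.5,v,.052)[:2]); Rr.append((v,u[-1]))
vx,vy,x0,y0=cv2.fitLine(np.array(L,np.float32),cv2.DIST_HUBER,0,.01,.01).ravel(); print("front edge",np.degrees(np.arctan2(-vx*np.sign(vy),abs(vy))),x0,y0)
print(Rr[::4], [ray(c,u+.5,v,.052)[:2].round(4) for v,u in Rr[:4]])
col=[np.flatnonzero(b[90:150,u])[0]+90 for u in range(185,255,6)]; print("left end",col,[ray(c,float(u),v-.5,.052)[:2].round(4) for u,v in zip((200,240),(col[2],col[9]))])
E
```

```text
pl ((380.8969421386719, 245.90293884277344), (47.93519592285156, 50.713966369628906), 66.67845153808594) [array([ 0.64986366, -0.119089  ,  0.149     ]), array([ 0.65043895, -0.12021302,  0.145     ])]Traceback (most recent call last):
  File "<stdin>", line 9, in <module>
IndexError: index 0 is out of bounds for axis 0 with size 0
```

```bash
python3 - <<'E'
from h import *
c=camera("wrist"); im=c["color"]; hsv=cv2.cvtColor(im,cv2.COLOR_BGR2HSV)
b=cv2.inRange(hsv,(100,150,100),(125,255,255)); b[:, :140]=0;b[:,300:]=0
k=max(cv2.findContours(b,0,2)[0],key=cv2.contourArea); x,y,w,h=cv2.boundingRect(k); print(x,y,w,h)
L=[];RR=[]
for v in range(y+8,y+h-10,4):
    u=np.flatnonzero(b[v]); 
    if len(u): L.append(ray(c,u[0]-.5,v,.052)[:2]); RR.append(ray(c,u[-1]+.5,v,.052)[:2])
vx,vy,x0,y0=cv2.fitLine(np.array(L,np.float32),cv2.DIST_HUBER,0,.01,.01).ravel(); yaw=np.arctan2(-vx*np.sign(vy),abs(vy)); print("yaw",np.degrees(yaw),x0,y0)
ex=np.array([np.cos(yaw),np.sin(yaw)]); ey=np.array([-ex[1],ex[0]])
print("front x",np.dot(L,ex)[::5].round(4),"rear",np.dot(RR,ex)[::3].round(4))
print("left end y",[np.dot(ray(c,float(u),np.flatnonzero(b[:,u])[0]-.5,.052)[:2],ey).round(4) for u in range(x+15,x+w-8,12)])
p=np.array([.6499,-.1191]); print("plunger xy disp", p@ex,p@ey, "cand origin",ex*(p@ex-.14)+ey*(p@ey))
E
python3 st.py .65 -.119 .165
```

```text
176 119 88 159
yaw -7.924206 0.47953966 -0.07887872
front x [0.4861 0.4856 0.4861 0.4856 0.486  0.4855 0.486  0.4865] rear [0.5638 0.5644 0.5642 0.5621 0.5497 0.5503 0.5622 0.5505 0.5502 0.5498
 0.5621 0.5501]
left end y [np.float64(0.0589), np.float64(0.0591), np.float64(0.0583), np.float64(0.0584), np.float64(0.0577), np.float64(0.0578)]
plunger xy disp 0.6601138059422373 -0.028365593482553953 cand origin [ 0.51123685 -0.09979919]
t 1.65 p [ 0.6005 -0.1185  0.2522] toolx ang -7.55 z [-0.     0.001 -1.   ] F [-0.5 -0.7 -0.3] w 0.0003
shift [ 0.0492 -0.0059  0.0872]
```

```bash
python3 -m crank '[{"x":0.02,"y":-0.002,"z":0.015,"ax":0,"ay":0,"az":0,"claw":1},{"x":0.04,"y":-0.004,"z":0.04,"ax":0,"ay":0,"az":0,"claw":1},{"x":0.05,"y":-0.005,"z":0.07,"ax":0,"ay":0,"az":0,"claw":1},{"x":0.05,"y":-0.005,"z":0.09,"ax":0,"ay":0,"az":0,"claw":1},{"x":0.05,"y":-0.005,"z":0.097,"ax":0,"ay":0,"az":0,"claw":1}]' >/dev/null; python3 st.py .6506 -.1203 .151
python3 -m crank '[{"x":0,"y":0,"z":0,"ax":0,"ay":0,"az":0,"claw":1},{"x":0,"y":0,"z":0,"ax":0,"ay":0,"az":0,"claw":1},{"x":0,"y":0,"z":0,"ax":0,"ay":0,"az":0,"claw":1},{"x":0,"y":0,"z":0,"ax":0,"ay":0,"az":0,"claw":1},{"x":0,"y":0,"z":0,"ax":0,"ay":0,"az":0,"claw":1}]' >/dev/null; python3 st.py .6506 -.1203 .1215
```

```text
t 2.07 p [ 0.6478 -0.1253  0.1513] toolx ang -7.94 z [-0.006  0.    -1.   ] F [-1.7 -0.4  0.7] w 0.0005
shift [ 0.0021 -0.0054  0.0003]
t 2.48 p [ 0.6503 -0.1241  0.1571] toolx ang -7.87 z [ 0.002 -0.001 -1.   ] F [-0.7  0.3 -0. ] w 0.0003
shift [-0.0003 -0.0038  0.0356]
```

```bash
python3 -m crank '[{"x":0,"y":-0.004,"z":0.002,"ax":0,"ay":0,"az":0,"claw":1},{"x":0,"y":-0.004,"z":0.005,"ax":0,"ay":0,"az":0,"claw":1},{"x":0,"y":-0.004,"z":0.008,"ax":0,"ay":0,"az":0,"claw":1},{"x":0,"y":-0.004,"z":0.0105,"ax":0,"ay":0,"az":0,"claw":1},{"x":0,"y":-0.004,"z":0.013,"ax":0,"ay":0,"az":0,"claw":1}]' >/dev/null; python3 st.py .6506 -.1203 .1215
python3 -m crank '[{"x":0,"y":0,"z":0.0025,"ax":0,"ay":0,"az":0,"claw":1},{"x":0,"y":0,"z":0.005,"ax":0,"ay":0,"az":0,"claw":1},{"x":0,"y":0,"z":0.0075,"ax":0,"ay":0,"az":0,"claw":1},{"x":0,"y":0,"z":0.01,"ax":0,"ay":0,"az":0,"claw":1},{"x":0,"y":0,"z":0.0125,"ax":0,"ay":0,"az":0,"claw":1}]' >/dev/null; python3 st.py .6506 -.1203 .1215
```

```text
t 2.9 p [ 0.6507 -0.1191  0.1435] toolx ang -7.81 z [ 0.001  0.    -1.   ] F [-3.9  1.6 10.1] w 0.0004
shift [0.     0.0012 0.022 ]
t 3.32 p [ 0.6507 -0.1191  0.1312] toolx ang -7.81 z [ 0.001  0.    -1.   ] F [-3.   2.   9.9] w 0.0003
shift [0.     0.0012 0.0097]
```

```bash
python3 -m crank '[{"x":0,"y":0,"z":0.0025,"ax":0,"ay":0,"az":0,"claw":1},{"x":0,"y":0,"z":0.005,"ax":0,"ay":0,"az":0,"claw":1},{"x":0,"y":0,"z":0.007,"ax":0,"ay":0,"az":0,"claw":1},{"x":0,"y":0,"z":0.008,"ax":0,"ay":0,"az":0,"claw":1},{"x":0,"y":0,"z":0.009,"ax":0,"ay":0,"az":0,"claw":1}]' >/dev/null; python3 st.py .6506 -.1203 .1215
```

```text
t 3.73 p [ 0.6509 -0.1191  0.1231] toolx ang -7.82 z [ 0.002  0.    -1.   ] F [-8.5  3.1 22.3] w 0.0004
shift [-0.0001  0.0012  0.0015]
```

At the stop (22 N at z=0.123). I'll push 1 mm more to be sure, then release straight up.

```bash
python3 -m crank '[{"x":0,"y":0,"z":0.001,"ax":0,"ay":0,"az":0,"claw":1},{"x":0,"y":0,"z":0.001,"ax":0,"ay":0,"az":0,"claw":1},{"x":0,"y":0,"z":0.001,"ax":0,"ay":0,"az":0,"claw":1},{"x":0,"y":0,"z":-0.004,"ax":0,"ay":0,"az":0,"claw":1},{"x":0,"y":0,"z":-0.009,"ax":0,"ay":0,"az":0,"claw":1}]'; 
python3 -m crank '[{"x":0,"y":0,"z":-0.005,"ax":0,"ay":0,"az":0,"claw":1},{"x":0,"y":0,"z":-0.01,"ax":0,"ay":0,"az":0,"claw":1},{"x":0,"y":0,"z":-0.02,"ax":0,"ay":0,"az":0,"claw":1},{"x":0,"y":0,"z":-0.04,"ax":0,"ay":0,"az":0,"claw":1},{"x":0,"y":0,"z":-0.07,"ax":0,"ay":0,"az":0,"claw":1}]' >/dev/null; python3 st.py .52 -.04 .20
```

```text
time: 4.15
ee_pos: [0.6506, -0.1191, 0.1309]
eef_rot: [0.998, -0.068, 0.0, -0.0]
ft_force: [-1.8, 3.4, 4.4]
width: 0.0002
t 4.57 p [ 0.6486 -0.1204  0.1982] toolx ang -7.87 z [-0.005  0.    -1.   ] F [1.4 0.8 0.5] w 0.0005
shift [-0.1384 -0.0621 -0.0011]
```

```bash
python3 -m crank '[{"x":-0.02,"y":-0.01,"z":-0.02,"ax":0,"ay":0,"az":0,"claw":0.36},{"x":-0.05,"y":-0.025,"z":-0.03,"ax":0,"ay":0,"az":0,"claw":0.36},{"x":-0.085,"y":-0.04,"z":-0.03,"ax":0,"ay":0,"az":0,"claw":0.36},{"x":-0.12,"y":-0.055,"z":-0.03,"ax":0,"ay":0,"az":0,"claw":0.36},{"x":-0.138,"y":-0.062,"z":-0.03,"ax":0,"ay":0,"az":0,"claw":0.36}]' >/dev/null; python3 -m crank '[{"x":0,"y":0,"z":0,"ax":0,"ay":0,"az":0,"claw":0.36},{"x":0,"y":0,"z":0,"ax":0,"ay":0,"az":0,"claw":0.36},{"x":0,"y":0,"z":0,"ax":0,"ay":0,"az":0,"claw":0.36},{"x":0,"y":0,"z":0,"ax":0,"ay":0,"az":0,"claw":0.36},{"x":0,"y":0,"z":0,"ax":0,"ay":0,"az":0,"claw":0.36}]' >/dev/null
python3 st.py .5199 -.0400 .10
python3 - <<'E'
from h import *
c=camera("wrist"); a=c["color"]; c2=camera("top"); b=cv2.resize(c2["color"][130:320,260:480],None,fx=1.82,fy=1.82)
s=camera("scene")["color"]; s=cv2.resize(s[150:350,230:510],None,fx=2,fy=2)
a=cv2.resize(a,(640*5//8,300)); o=np.zeros((600,800,3),np.uint8); o[:300,:400]=a; o[:300,400:]=cv2.resize(b,(400,300)); o[300:,:420]=cv2.resize(s,(420,300)); cv2.imwrite("pics/m2.png",o)
for n,v in (("wrist",c),("top",c2)): cv2.imwrite(f"pics/raw2{n}.png",v["color"])
E
```

```text
t 5.4 p [ 0.5226 -0.0402  0.2297] toolx ang -7.9 z [-0.001  0.    -1.   ] F [-0.4  0.4  0.3] w 0.0278
shift [-0.0026  0.0002  0.1297]
```

View pics/m2.png

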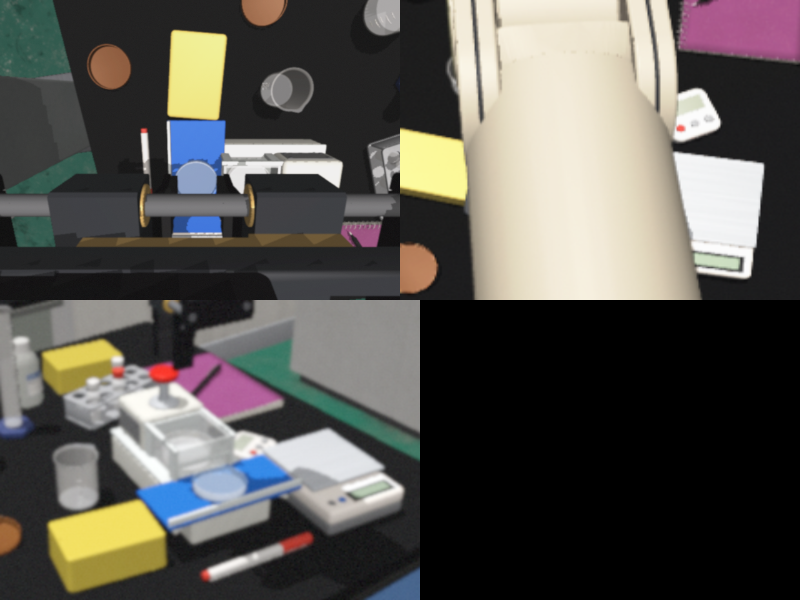

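One dish is out on the deck: montage (220,485), scene about (377,273). The plunger is back up and the rest of the stack is still in the magazine.

```bash
python3 -m crank '[{"x":-0.001,"y":0,"z":0.03,"ax":0,"ay":0,"az":0,"claw":0.36},{"x":-0.002,"y":0,"z":0.06,"ax":0,"ay":0,"az":0,"claw":0.36},{"x":-0.003,"y":0,"z":0.09,"ax":0,"ay":0,"az":0,"claw":0.36},{"x":-0.003,"y":0,"z":0.12,"ax":0,"ay":0,"az":0,"claw":0.36},{"x":-0.003,"y":0,"z":0.14,"ax":0,"ay":0,"az":0,"claw":0.36}]' >/dev/null; python3 -m crank '[{"x":0,"y":0,"z":0,"ax":0,"ay":0,"az":0,"claw":0.36},{"x":0,"y":0,"z":0,"ax":0,"ay":0,"az":0,"claw":0.36},{"x":0,"y":0,"z":0,"ax":0,"ay":0,"az":0,"claw":0.36},{"x":0,"y":0,"z":0,"ax":0,"ay":0,"az":0,"claw":0.36},{"x":0,"y":0,"z":0,"ax":0,"ay":0,"az":0,"claw":0.36}]' >/dev/null
python3 st.py .5199 -.0400 .056
python3 - <<'E'
from h import *
c=camera("scene"); p=ray(c,376.7,273.3,.058)[:2]-[.5119,-.1015]; y=np.radians(-7.9); print("dish disp",p@[np.cos(y),np.sin(y)],p@[-np.sin(y),np.cos(y)])
w=camera("wrist"); cv2.imwrite("pics/w3.png",w["color"])
E
```

```text
t 6.38 p [ 0.5201 -0.0393  0.0916] toolx ang -7.86 z [ 0.003 -0.001 -1.   ] F [ 0.2  0.2 -0.5] w 0.0279
shift [-0.0002  0.0007  0.0356]
dish disp -0.0020899918815365276 -0.00015278932517285502
```

View pics/w3.png

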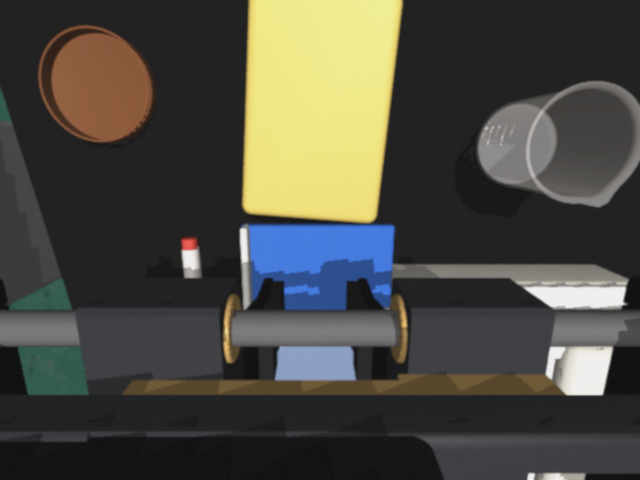

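The dish is at dispenser (-2, 0) mm as expected. The fingers stand centred over the channel, between the lip at x of about 243 and the magazine side at about 394. I'll lower them.

```bash
python3 -m crank '[{"x":0,"y":0,"z":0.01,"ax":0,"ay":0,"az":0,"claw":0.36},{"x":0,"y":0,"z":0.02,"ax":0,"ay":0,"az":0,"claw":0.36},{"x":0,"y":0,"z":0.028,"ax":0,"ay":0,"az":0,"claw":0.36},{"x":0,"y":0,"z":0.033,"ax":0,"ay":0,"az":0,"claw":0.36},{"x":0,"y":0,"z":0.034,"ax":0,"ay":0,"az":0,"claw":0.36}]' >/dev/null; python3 -m crank '[{"x":0,"y":0,"z":0,"ax":0,"ay":0,"az":0,"claw":0.36},{"x":0,"y":0,"z":0,"ax":0,"ay":0,"az":0,"claw":0.36},{"x":0,"y":0,"z":0,"ax":0,"ay":0,"az":0,"claw":0.36},{"x":0,"y":0,"z":0,"ax":0,"ay":0,"az":0,"claw":0.36},{"x":0,"y":0,"z":0,"ax":0,"ay":0,"az":0,"claw":0.36}]' >/dev/null
python3 st.py .4975 -.2135 .056
python3 - <<'E'
from h import *
c=camera("top"); im=c["color"]; cv2.imwrite("pics/raw3top.png",im)
y=np.radians(-7.9); p=ray(c,430.3,256.5,.05)[:2]-[.5119,-.1015]; print("pan disp",p@[np.cos(y),np.sin(y)],p@[-np.sin(y),np.cos(y)])
c0=cv2.imread("pics/top0.png"); g=cv2.cvtColor(c0,cv2.COLOR_BGR2GRAY)
e=cv2.resize(c0[215:315,385:475],None,fx=6,fy=6,interpolation=cv2.INTER_CUBIC); e=cv2.convertScaleAbs(e,alpha=1.6,beta=-170); cv2.imwrite("pics/pan.png",e)
E
```

```text
t 7.32 p [ 0.5193 -0.0392  0.0563] toolx ang -7.85 z [ 0.001 -0.    -1.   ] F [-0.8 -0.5  0.3] w 0.028
shift [0.0022 0.1756 0.0004]
pan disp -0.0015282929493949753 -0.15123487134497524
```

View pics/pan.png

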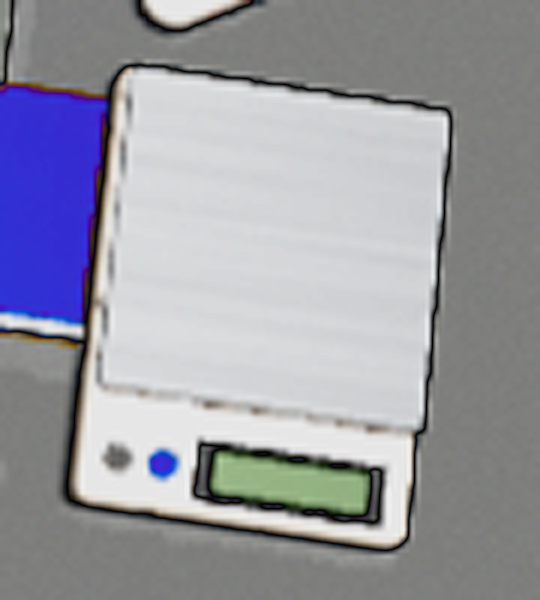

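Pan corners in the crop are (130,70), (449,110), (420,430) and (101,387), so its centre is dispenser (-1.5,-151) mm, which fits the given gap. The cradle offset is about 38 mm, so the total shift along tool +y is about 0.176.

```bash
python3 -m crank '[{"x":0.001,"y":0.004,"z":0,"ax":0,"ay":0,"az":0,"claw":0.36},{"x":0.001,"y":0.009,"z":0,"ax":0,"ay":0,"az":0,"claw":0.36},{"x":0.001,"y":0.014,"z":0,"ax":0,"ay":0,"az":0,"claw":0.36},{"x":0.001,"y":0.019,"z":0,"ax":0,"ay":0,"az":0,"claw":0.36},{"x":0.001,"y":0.024,"z":0,"ax":0,"ay":0,"az":0,"claw":0.36}]' >/dev/null; python3 st.py .4975 -.2135 .056
python3 -m crank '[{"x":0,"y":0.005,"z":0,"ax":0,"ay":0,"az":0,"claw":0.36},{"x":0,"y":0.01,"z":0,"ax":0,"ay":0,"az":0,"claw":0.36},{"x":0,"y":0.015,"z":0,"ax":0,"ay":0,"az":0,"claw":0.36},{"x":0,"y":0.02,"z":0,"ax":0,"ay":0,"az":0,"claw":0.36},{"x":0,"y":0.025,"z":0,"ax":0,"ay":0,"az":0,"claw":0.36}]' >/dev/null; python3 st.py .4975 -.2135 .056
python3 -m crank '[{"x":0,"y":0.005,"z":0,"ax":0,"ay":0,"az":0,"claw":0.36},{"x":0,"y":0.01,"z":0,"ax":0,"ay":0,"az":0,"claw":0.36},{"x":0,"y":0.015,"z":0,"ax":0,"ay":0,"az":0,"claw":0.36},{"x":0,"y":0.02,"z":0,"ax":0,"ay":0,"az":0,"claw":0.36},{"x":0,"y":0.025,"z":0,"ax":0,"ay":0,"az":0,"claw":0.36}]' >/dev/null; python3 st.py .4975 -.2135 .056
```

```text
t 7.78 p [ 0.5167 -0.064   0.056 ] toolx ang -7.88 z [-0. -0. -1.] F [ 0.8  0.2 -0.4] w 0.0278
shift [1.500e-03 1.508e-01 1.000e-04]
t 8.2 p [ 0.5133 -0.0884  0.0561] toolx ang -7.85 z [ 0. -0. -1.] F [-0.6  0.6  0.3] w 0.0277
shift [1.400e-03 1.261e-01 1.000e-04]
t 8.62 p [ 0.5099 -0.1132  0.0561] toolx ang -7.85 z [ 0. -0. -1.] F [ 0.5  0.3 -0.6] w 0.0278
shift [1.400e-03 1.011e-01 1.000e-04]
```

```bash
python3 -m crank '[{"x":0,"y":0.005,"z":0,"ax":0,"ay":0,"az":0,"claw":0.36},{"x":0,"y":0.01,"z":0,"ax":0,"ay":0,"az":0,"claw":0.36},{"x":0,"y":0.015,"z":0,"ax":0,"ay":0,"az":0,"claw":0.36},{"x":0,"y":0.02,"z":0,"ax":0,"ay":0,"az":0,"claw":0.36},{"x":0,"y":0.025,"z":0,"ax":0,"ay":0,"az":0,"claw":0.36}]' >/dev/null; python3 st.py .4975 -.2135 .056
python3 -m crank '[{"x":0,"y":0.005,"z":0,"ax":0,"ay":0,"az":0,"claw":0.36},{"x":0,"y":0.01,"z":0,"ax":0,"ay":0,"az":0,"claw":0.36},{"x":0,"y":0.015,"z":0,"ax":0,"ay":0,"az":0,"claw":0.36},{"x":0,"y":0.02,"z":0,"ax":0,"ay":0,"az":0,"claw":0.36},{"x":0,"y":0.025,"z":0,"ax":0,"ay":0,"az":0,"claw":0.36}]' >/dev/null; python3 st.py .4975 -.2135 .056
python3 - <<'E'
from h import *
s=camera("scene")["color"]; cv2.imwrite("pics/s4.png",cv2.resize(s[200:340,290:510],None,fx=3,fy=3,interpolation=cv2.INTER_CUBIC))
E
```

```text
t 9.03 p [ 0.5065 -0.138   0.0561] toolx ang -7.85 z [ 0. -0. -1.] F [ 0.7 -0.7  0.4] w 0.0281
shift [0.0014 0.0761 0.0001]
t 9.45 p [ 0.5032 -0.1627  0.0561] toolx ang -7.85 z [ 0. -0. -1.] F [ 0.1 -0.1 -0.4] w 0.0278
shift [0.0013 0.0511 0.0001]
```

View pics/s4.png

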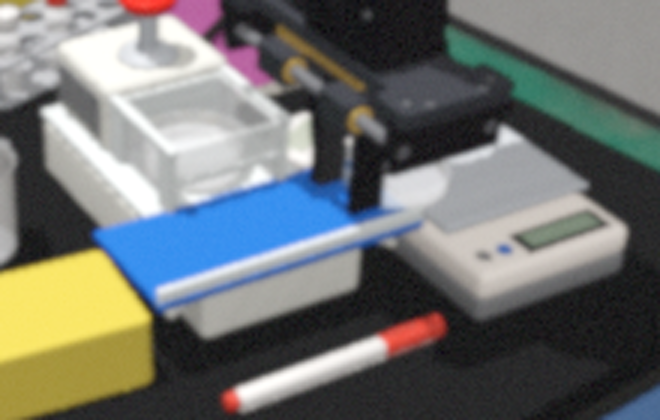

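The dish, at crop (412,183), is crossing onto the pan ahead of both fingers, and two dishes remain in the magazine. I'll continue, then check.

```bash
python3 -m crank '[{"x":0.001,"y":0.005,"z":0,"ax":0,"ay":0,"az":0,"claw":0.36},{"x":0.001,"y":0.01,"z":0,"ax":0,"ay":0,"az":0,"claw":0.36},{"x":0.001,"y":0.015,"z":0,"ax":0,"ay":0,"az":0,"claw":0.36},{"x":0.001,"y":0.02,"z":0,"ax":0,"ay":0,"az":0,"claw":0.36},{"x":0.001,"y":0.025,"z":0,"ax":0,"ay":0,"az":0,"claw":0.36}]' >/dev/null; python3 st.py .4975 -.2135 .056
python3 -m crank '[{"x":0,"y":0.005,"z":0,"ax":0,"ay":0,"az":0,"claw":0.36},{"x":0,"y":0.01,"z":0,"ax":0,"ay":0,"az":0,"claw":0.36},{"x":0,"y":0.015,"z":0,"ax":0,"ay":0,"az":0,"claw":0.36},{"x":0,"y":0.018,"z":0,"ax":0,"ay":0,"az":0,"claw":0.36},{"x":0,"y":0.02,"z":0,"ax":0,"ay":0,"az":0,"claw":0.36}]' >/dev/null; python3 st.py .4975 -.2135 .056
python3 - <<'E'
from h import *
c=camera("scene"); s=c["color"]; cv2.imwrite("pics/s5.png",cv2.resize(s[210:310,390:510],None,fx=6,fy=6,interpolation=cv2.INTER_CUBIC))
t=camera("top"); cv2.imwrite("pics/t5.png",t["color"])
E
```

```text
t 9.92 p [ 0.5006 -0.1877  0.056 ] toolx ang -7.85 z [ 0. -0. -1.] F [-0.1  0.6  0.6] w 0.028
shift [0.0004 0.026  0.    ]
t 10.33 p [ 0.4979 -0.2075  0.056 ] toolx ang -7.88 z [ 0. -0. -1.] F [-0.1  0.1 -1.1] w 0.0275
shift [0.0004 0.006  0.    ]
```

View pics/s5.png

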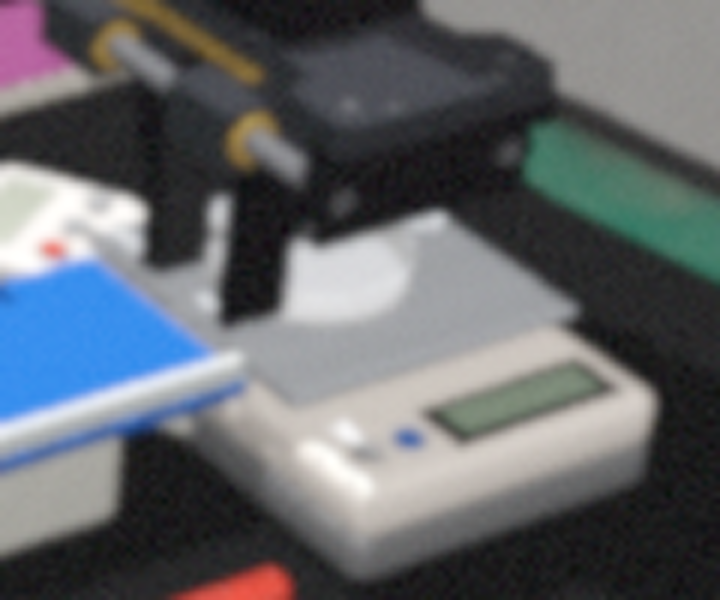

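The dish lies flat on the pan against the fingers: its right extreme is at crop (412,270), its lower extreme at (335,322). I'll compare that with the silhouette of a dish at known positions.

```bash
python3 - <<'E'
from h import *
c=camera("scene"); y=np.radians(-7.9); ex=np.array([np.cos(y),np.sin(y)]); ey=np.array([-ex[1],ex[0]]); o=np.array([.5119,-.1015]); a=np.linspace(0,6.283,180)
for dx,dy in ((-.0015,-.151),(-.0015,-.145),(-.0015,-.139)):
    q=[]
    for z in (.05,.062):
        for t in a: q.append(pix(c,[*(o+ex*dx+ey*dy+.032*np.array([np.cos(t),np.sin(t)])),z]))
    q=(np.array(q)-[390,210])*6; print(dy,"right",q[q[:,0].argmax()].round(),"bottom",q[q[:,1].argmax()].round())
for sx,sy in ((-1,1),(-1,-1),(1,-1)): print("pan corner",((np.array(pix(c,[*(o+ex*(-.0015+.054*sx)+ey*(-.151+.054*sy)),.05]))-[390,210])*6).round())
E
```

```text
-0.151 right [434. 252.] bottom [342. 328.]
-0.145 right [419. 255.] bottom [326. 333.]
-0.139 right [403. 260.] bottom [310. 338.]
pan corner [294. 404.]
pan corner [576. 310.]
pan corner [352. 159.]
```

```bash
python3 -m crank '[{"x":0,"y":0.002,"z":0,"ax":0,"ay":0,"az":0,"claw":0.36},{"x":0,"y":0.004,"z":0,"ax":0,"ay":0,"az":0,"claw":0.36},{"x":0,"y":0.005,"z":0,"ax":0,"ay":0,"az":0,"claw":0.36},{"x":0,"y":0.006,"z":0,"ax":0,"ay":0,"az":0,"claw":0.36},{"x":0,"y":0.006,"z":0,"ax":0,"ay":0,"az":0,"claw":0.36}]' >/dev/null; python3 st.py .4975 -.2135 .056
python3 -m crank '[{"x":0,"y":-0.005,"z":0,"ax":0,"ay":0,"az":0,"claw":0.36},{"x":0,"y":-0.015,"z":0,"ax":0,"ay":0,"az":0,"claw":0.36},{"x":0,"y":-0.02,"z":-0.02,"ax":0,"ay":0,"az":0,"claw":0.36},{"x":0,"y":-0.02,"z":-0.05,"ax":0,"ay":0,"az":0,"claw":0.36},{"x":0,"y":-0.02,"z":-0.09,"ax":0,"ay":0,"az":0,"claw":0.36}]' >/dev/null
python3 -m crank '[{"x":0,"y":-0.03,"z":-0.03,"ax":0,"ay":0,"az":0,"claw":0.36},{"x":0,"y":-0.06,"z":-0.06,"ax":0,"ay":0,"az":0,"claw":0.36},{"x":0,"y":-0.09,"z":-0.06,"ax":0,"ay":0,"az":0,"claw":0.36},{"x":0,"y":-0.12,"z":-0.06,"ax":0,"ay":0,"az":0,"claw":0.36},{"x":0,"y":-0.15,"z":-0.06,"ax":0,"ay":0,"az":0,"claw":0.36}]' >/dev/null; python3 st.py
python3 - <<'E'
from h import *
c=camera("scene"); s=c["color"]; a=cv2.resize(s[220:300,400:500],(400,320),interpolation=cv2.INTER_CUBIC)
t=camera("top")["color"]; b=cv2.resize(t[215:315,385:485],(400,400),interpolation=cv2.INTER_CUBIC)
o=np.zeros((600,800,3),np.uint8); o[:320,:400]=a;o[:400,400:]=cv2.convertScaleAbs(b,alpha=1.6,beta=-150); o[320:,:373]=cv2.resize(s[170:350,230:470],(373,280)); cv2.imwrite("pics/s6.png",o)
E
```

```text
t 10.9 p [ 0.4972 -0.2131  0.0561] toolx ang -7.86 z [ 0. -0. -1.] F [-0.7  0.5  0.4] w 0.0278
shift [0.0004 0.0004 0.0001]
t 11.73 p [ 0.5205 -0.0418  0.2068] toolx ang -7.8 z [ 0.001 -0.001 -1.   ] F [ 0.1  0.  -0.2] w 0.0277
```

View pics/s6.png

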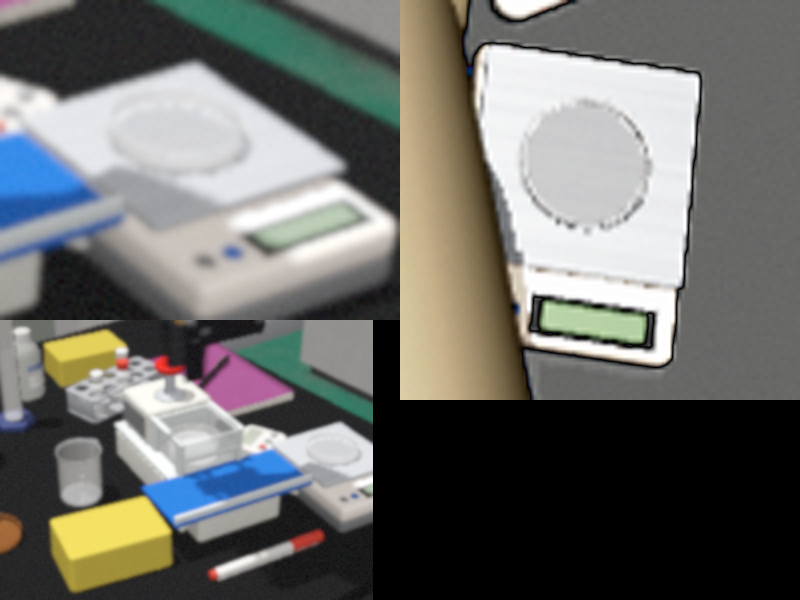

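Final view: the dish lies flat on the pan, centred at top px (431.5,256.3); the pan centre is (430.6,256.5). The deck is empty, the plunger is up, and the box, marker and beaker are unmoved. One numeric check, then I hand in.

```bash
python3 - <<'E'
from h import *
from bench import close_job
t=camera("top"); s=camera("scene")
print("top dish",ray(t,431.5,256.3,.056),"pan",ray(t,430.6,256.5,.05),"scene dish",ray(s,444.5,253,.056))
a=cv2.imread("pics/scene0.png"); d=cv2.absdiff(a,s["color"]).max(2)
for n,(x0,y0,x1,y1) in dict(box=(262,285,322,342),marker=(362,303,440,338),beaker=(262,243,300,293),timer=(388,236,408,250)).items(): print(n,d[y0:y1,x0:x1].mean().round(1))
print(close_job())
E
```

```text
top dish [ 0.48915636 -0.25197229  0.056     ] pan [ 0.4896053  -0.25168879  0.05      ] scene dish [ 0.48935803 -0.25053676  0.056     ]
box 5.2
marker 13.0
beaker 5.0
timer 5.2
the job is handed in; nothing more can be done
None
```

The job is handed in at about 12 s of the 48 s. I pressed the plunger once to its stop (z = 0.123 m, about 22 N at the wrist) and released it. One dish came out, and I slid it along the deck with two part-open fingertips, without gripping or lifting it. I then backed off and raised the arm clear.

**Dish position:** the last images show it lying flat on the pan. Both views put its centre within about 1.5 mm of the pan centre. The calibration is only good to about 2 mm.

**Other checks:** the plunger is back up, the deck is empty, and the remaining dishes are still in the magazine. The arm never touched the pan as far as the force readings show.

**Bystanders:** comparing first and last scene pictures, the box, beaker and timer differ only by a small amount (about 5 grey levels). The marker region differs more (13). It looks to be in the same place in the last picture and the arm never went near it, so I think that is the arm's shadow, but I did not measure it separately.

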